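Pack the wood-burning kit drawer and release its locked slide

TASK

Tidy up after the class: pack the loose jar of nibs (standing upright) and the sanding block (sole down) from the bench into the two empty bays of the open kit drawer. Then press down the green lever on its right-hand slide to release the fully extended drawer, and ease it fully home without slamming it, the lever left to spring back up. Leave the kit already in the drawer in its place and the other things on the bench alone.

Things in the scene. Friction and masses are not known exactly. Their poses are not given: they have to be found in the camera images.
- jar: The loose jar on the bench to be packed: clear glass, brass screw lid, white label, 48 mm diameter and 72 mm high with straight sides (lid the top 18 mm, same diameter), about 130 g. Origin: centre of its underside, z up through the lid. Two like it are already in the drawer.
- block: Hand sanding block on the bench to be packed: flat cork sole 104 mm (its x) by 56 mm (its y) and 16 mm thick, with a pale wooden grip ridge on top, 84 mm along x, 24 mm across y, from 16 up to 64 mm. About 160 g. Origin: centre of its underside, z up. Take it by the ridge, fingers closing along its y.
- drawer (a joint): How far the lower drawer of the grey bench cabinet has been pushed in, m: 0 = fully extended (locked), 0.200 = fully home, its purple front flush with the front of the shut drawer above. Sliding friction a few newtons, no spring. Locked: it will not go in more than 2 mm until the lever is pressed.
- lever (a joint): Angle of the green release lever, rad: 0 = up (locking), 0.16 = right down. Spring return, 2 to 6 N at the thumb tab. From 0.09 (tab centre down 4 to 5 mm; full travel 8 mm) the pawl is clear of the catch. Keep it down until the drawer has gone in 6 mm or more; if then let go, the pawl rides under the catch and springs up behind it once 30 mm in.
- lever_tab (a point): Centre of the top of the lever's thumb tab, 33 mm (along the slide) by 27 mm, 76 mm above the bench, outside the drawer's right side wall and 24 mm above its rim. The tab's far end, 18.5 mm on towards the cabinet, has a lip 8 mm high, 4 mm thick, to push the drawer along by while pressing. Pivot 50 mm from here towards the drawer front. Axes as front. Moves with the drawer.
- front (a point): Point on the outer face of the open drawer's flat purple front (268 mm wide, 16 thick, 10 to 106 mm above the bench; recessed flush pull): midway across, 75 mm up. x axis: level, the way the drawer goes in; y: to the left when facing the front; z up. When home it is flush with the cabinet face above it, so the last few cm need the tool leaning back too.
- upper_front (a point): Middle of the lower edge (114 mm above the bench) of the outer face of the shut upper drawer's front, fixed; the cabinet face rises from here to 200 mm (plywood on top to 231 mm; 276 mm wide). The lever tab, with the drawer out, lies 39.5 mm in front of this plane and below it, so a gripper there must lean back, away from the cabinet. Axes as front.
- jar_bay (a point): Centre of the floor of the empty bay for the jar, front left in the drawer: 62 mm (x) by 60 mm (y) inside. Floor 22 mm above the bench; dividers 26 mm high, 4 mm thick; drawer side walls 30 mm high above the floor; the drawer's front panel, 84 mm above the floor, closes the bay in front. Axes as front.
- block_bay (a point): Centre of the floor of the empty bay for the sanding block, front middle in the drawer: 116 mm (x) by 70 mm (y) inside, so the block lies lengthwise along x, either way round. Same floor, dividers and front panel as the jar bay. Axes as front.
- jar_row (a point): Centre of the floor of the rear left bay (126 mm x by 60 mm y) that holds two jars already. Axes as front.
- tin_bay (a point): Centre of the floor of the rear middle bay (72 mm x by 70 mm y) that holds the flat tin. Axes as front.
- jar_b: Jar already in the rear left bay, same as the loose one; stays there upright. Origin: centre of its underside.
- jar_c: The other jar in the rear left bay; stays there upright. Origin: centre of its underside.
- tin: Flat steel tin with a red lid, 64 x 62 x 28 mm, in the rear middle bay; stays there. Origin: centre of its underside.
- pen_stand: Black pen stand with a blue and yellow pen, 130 x 85 mm, 160 mm high, loose on the bench; leave alone. Origin: centre of its underside.
- phone: Black phone, 150 x 72 x 8 mm, on the bench; leave alone. Origin: centre of its underside.
- keys: Bunch of keys with a black fob, about 120 x 40 x 11 mm, on the bench; leave alone. Origin: near its middle, underside.
- blanks: Stack of round plywood blanks, 90 mm diameter, 26 mm high, on the bench; leave alone. Origin: centre of its underside.
Not all that is in view belongs to the job. Leave any blue or pink look-alike of the jar_c alone.

How it is judged:
By the outcome, as a careful person would: the job done as asked, in the order asked, and still so for the second after the job is handed in, with the robot touching nothing.
It also fails if it takes over 69 s, if anything falls off the work surface, if the arm or the gripper's body presses on something with over 40 N, if the wrist force passes 120 N, or if a joint passes its speed limit or range.

ROBOT

A 7-joint arm with a two-finger parallel gripper is mounted at the origin on the work surface. World frame = base frame: x ahead of the robot, y to its left, z up, the work surface at z = 0. Lengths are in m, angles in rad, forces in N, time in s.
With the tool pointing down it reaches from about 0.425 to 0.825 m from the base axis. Payload 3.6 kg.
Tool frame: the origin (TCP) lies between the finger pads; the fingertips stand 14 mm ahead of it and the grasp point (between the pads) lies 5 mm behind it; z points along the fingers, y is the line along which they close (so a half turn about z gives the same grasp; the last joint's range is limited). The gripper opens to 85 mm and grips with 20 to 120 N. Pads are 22 mm wide; open, the fingers measure 114 mm over their backs; the gripper's body (76 mm by 85 mm) begins 54 mm behind the grasp point. The pads swing forward as they close: fully open they stand 13 mm farther back than shut.
Start: joints at [1.129, 0.615, -0.013, 1.423, 0.008, 1.103, -0.04], TCP at [0.263, -0.595, 0.245] pointing down, gripper open.
Joint ranges: [-3.12, 3.12], [-0.3, 2.06], [-1.34, 1.32], [0.26, 2.42], [-1.36, 4.5], [0.01, 1.98], [-2.84, 2.84]. Speed limits (rad/s): [2.79, 2.79, 3.14, 3.14, 3.14, 3.14, 3.14].

INTERFACE

Orientations are given as a unit quaternion [x, y, z, w].
In Python, from plant import arm, snapshot, order gives the robot as it stands.
- The arm moves only by the tool servo_tool, never from a script. Its argument "rows" is a list of rows, each a list of 7 numbers: the closure, from 0 (fully open) to 1 (shut), then the shift along the tool's x, y, z in units of 25 mm (1.0 is 25 mm), then the turn, a rotation vector about the tool's x, y, z in units of 5 degrees (1.0 is 5 degrees). In form: [[jaw, dx, dy, dz, ax, ay, az], ...]. A call has exactly 8 rows; each row shifts and turns the commanded pose from where the row before left it, along the tool's axes as they then stand; what a row does not reach is not made up. A row lasts 1/12 s, in which the tool goes at most 41.7 mm and 7.16 degrees, less where a joint would pass 70% of its speed; a pose out of reach is approached as far as the arm can. A call is refused whole if a number of a shift passes 1 or a number of a turn 1, either way. A call with a gripper value outside its range is refused whole. The fingers move at their own pace and stop on an object; "newtons" is the grip in N (left out, the last holds). Time passes only in rows, so rows that do not move let the fingers close, or fill a call up. It gives the time, the measured TCP pose, the force, the opening and the grip force at its end, in the units of the state.
- arm.sense(): the state, without advancing time (a new reading comes with each control period).
- snapshot(name): name is "scene" or "top"; returns a dict with "pixels" (384x512x3 uint8, red, green, blue), "camera_matrix" (3x3 intrinsics, pixels), "R" (3x3) and "t" (3): a world point X has camera coordinates R X + t. Camera axes: x right, y down, z forward; pixel columns grow to the right and rows downward; lengths in m; the calibration is good to about 2 mm. A picture is of the moment at which its call begins. There is no depth.
- order.sign_off(): hands the job in; it is judged then, once.
The state is a dict: "clock": time; "joints": joint angles; "qd": joint speeds; "joint_efforts": joint torques, N m; "tcp_pos": TCP position; "tool_rot": TCP orientation; "contact_force": force on the tool from outside, world axes, zero at the start; "torque": the same for the moment, N m; "gripper_width": opening from 0.0 (shut) to 1.0 (fully open); "grasp_force": force on a finger pad.
Only numpy, scipy, OpenCV 4.12 (cv2) and the standard library are available. Lean on these libraries where they do the work, as an engineer would, in place of code of your own. Each camera call takes 0.05 s, during which the arm holds its last target. There are 200 camera calls.

## Working session

There is one attempt and no reset: what is moved stays moved. The work goes in short steps, Python scripts to look and compute and a tool call to move; the robot and the scene stay as the last step left them, time stands still between calls to the robot, and variables do not carry over. Pictures are saved under pics/ and viewed, at most 10 in all, crops included, and the job is handed in when it is done.

Besides the shell and the picture viewer there is one more tool, called after "Emit:" by a JSON object that holds its "name" and its "arguments". servo_tool: Moves the arm, as the interface text tells. Its arguments: {"type":"object","properties":{"rows":{"type":"array"},"newtons":{"type":"number"}},"required":["rows"]}

```bash
mkdir -p pics; ls
python3 - <<'E'
from plant import arm, snapshot
import cv2,numpy as np,pickle
d={}
for n in("scene","top"):
    s=snapshot(n);d[n]=s
    cv2.imwrite(f"pics/{n}0.png",cv2.resize(s["pixels"][:,:,::-1],(800,600),interpolation=cv2.INTER_CUBIC))
    print(n,np.round(s["camera_matrix"],1).tolist(),np.round(s["R"],3).tolist(),np.round(s["t"],3).tolist())
pickle.dump(d,open("d0.pkl","wb"))
print(arm.sense())
E
```

```text
pics
scene [[420.4, 0.0, 259.3], [0.0, 420.4, 189.1], [0.0, 0.0, 1.0]] [[-0.964, 0.267, -0.013], [0.22, 0.764, -0.606], [-0.151, -0.587, -0.795]] [0.557, -0.057, 1.671]
top [[366.7, 0.0, 259.0], [0.0, 366.7, 192.2], [0.0, 0.0, 1.0]] [[-0.013, -1.0, -0.004], [-0.979, 0.013, -0.203], [0.203, 0.001, -0.979]] [-0.029, 0.592, 1.085]
{'clock': 0.1, 'joints': array([ 1.1284708 ,  0.61583964, -0.01263807,  1.42476435,  0.00810251,
        1.10339071, -0.04038431]), 'qd': array([ 0.00060932, -0.00039287, -0.00098966, -0.00078914,  0.0017328 ,
        0.00074277, -0.00065336]), 'joint_efforts': array([ 1.03275732e-03, -4.70382679e+01,  2.60057738e-01, -1.71571630e+01,
        1.00636561e-02,  5.89412943e-03,  2.27313660e-05]), 'tcp_pos': array([ 0.26231746, -0.59399336,  0.24423424]), 'tool_rot': array([ 9.78452880e-01,  2.06466894e-01, -2.52399659e-04, -1.14863353e-03]), 'contact_force': array([0.22543105, 0.19690041, 0.17589842]), 'torque': array([ 0.02020581, -0.03072736, -0.01003359]), 'grasp_force': 0.0, 'gripper_width': 0.9992142366153807}
```

View pics/scene0.png

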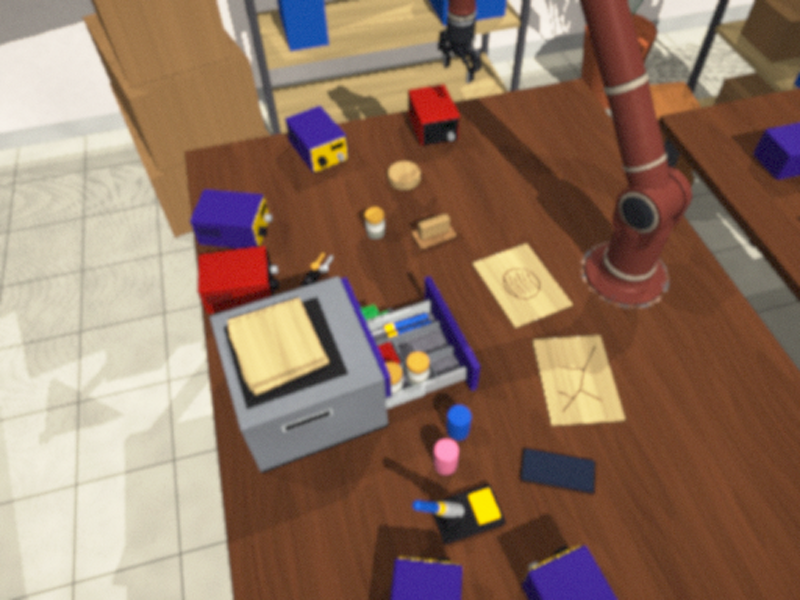

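View pics/top0.png

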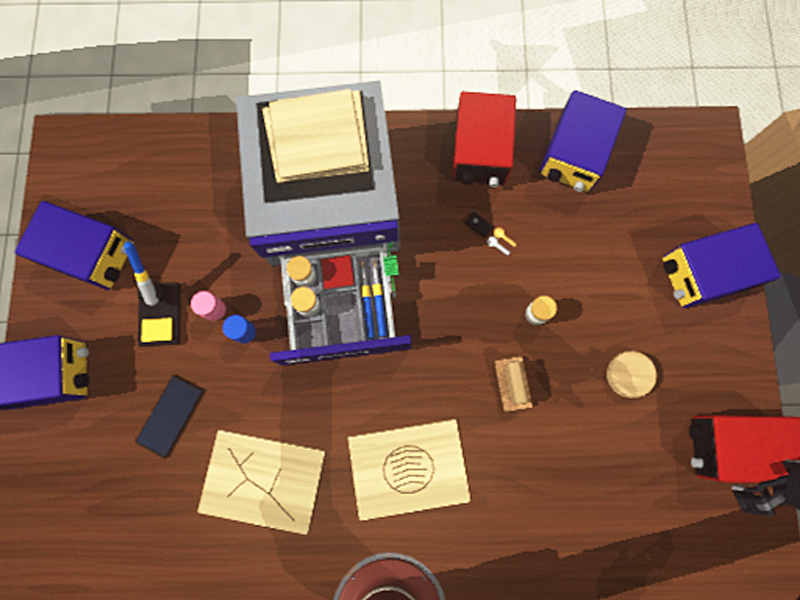

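```bash
cat > h.py <<'E'
import numpy as np,cv2,pickle
def ray(s,u,v,z):
    K,R,t=(np.array(s[k]) for k in("camera_matrix","R","t"))
    c=-R.T@t; d=R.T@np.linalg.inv(K)@np.array([u,v,1.])
    return c+d*(z-c[2])/d[2]
def proj(s,X):
    K,R,t=(np.array(s[k]) for k in("camera_matrix","R","t"))
    p=K@(R@np.array(X)+t); return p[:2]/p[2]
def blobs(s,lo,hi,roi,amin=15):
    x0,y0,x1,y1=roi
    hsv=cv2.cvtColor(s["pixels"][y0:y1,x0:x1],cv2.COLOR_RGB2HSV)
    m=cv2.inRange(hsv,np.array(lo),np.array(hi))
    cs,_=cv2.findContours(m,cv2.RETR_EXTERNAL,cv2.CHAIN_APPROX_NONE)
    return [c+np.array([x0,y0]) for c in cs if cv2.contourArea(c)>=amin]
E
python3 - <<'E'
from h import *
d=pickle.load(open("d0.pkl","rb"));s=d["top"];p=s["pixels"]
a=cv2.resize(p[140:240,165:275],None,fx=5,fy=5,interpolation=cv2.INTER_CUBIC)
b=cv2.resize(p[180:280,312:362],None,fx=5,fy=5,interpolation=cv2.INTER_CUBIC)
cv2.imwrite("pics/crop1.png",np.hstack([a,b])[:,:,::-1])
for n,roi in(("top",(150,130,400,280)),("scene",(130,110,330,280))):
  s=d[n]
  for name,lo,hi in(("purple",(115,120,40),(135,255,255)),("green",(45,100,60),(80,255,255)),("brass",(8,110,110),(24,255,255))):
    for c in blobs(s,lo,hi,roi):
        r=cv2.minAreaRect(c);print(n,name,cv2.contourArea(c),np.round(cv2.boundingRect(c)),np.round(cv2.boxPoints(r),1).tolist())
E
```

```text
top purple 491.0 [173 215  90  18] [[172.39999389648438, 225.1999969482422], [261.8999938964844, 214.0], [262.8999938964844, 222.39999389648438], [173.39999389648438, 233.60000610351562]]
top purple 35.5 [150 205  13  14] [[150.0, 217.0], [158.0, 205.0], [165.39999389648438, 209.89999389648438], [157.39999389648438, 221.89999389648438]]
top purple 1105.0 [159 141  95  23] [[158.8000030517578, 151.60000610351562], [252.89999389648438, 140.3000030517578], [254.5, 153.60000610351562], [160.39999389648438, 165.0]]
top green 97.5 [246 160   9  26] [[246.0, 185.0], [246.0, 160.0], [254.0, 160.0], [254.0, 185.0]]
top brass 18.0 [352 242   6   7] [[352.0, 242.0], [357.0, 242.0], [357.0, 248.0], [352.0, 248.0]]
top brass 49.5 [217 225  42   9] [[216.5, 229.60000610351562], [257.8999938964844, 224.10000610351562], [258.29998779296875, 227.60000610351562], [217.0, 233.10000610351562]]
top brass 9768.5 [150 215 250  65] [[150.0, 215.0], [399.0, 215.0], [399.0, 279.0], [150.0, 279.0]]
top brass 317.5 [267 194  67  15] [[267.0, 194.0], [333.0, 194.0], [333.0, 208.0], [267.0, 208.0]]
top brass 173.
[... 1600 characters left out ...]
30517578], [255.10000610351562, 229.1999969482422], [258.6000061035156, 243.39999389648438], [250.39999389648438, 245.39999389648438]]
scene brass 150.0 [260 225  15  14] [[260.0, 225.0], [274.0, 225.0], [274.0, 238.0], [260.0, 238.0]]
scene brass 165.0 [132 215  12  40] [[131.1999969482422, 215.39999389648438], [139.6999969482422, 214.3000030517578], [144.5, 252.89999389648438], [136.0, 254.0]]
scene brass 19.5 [246 210   8   6] [[246.0, 210.0], [253.0, 210.0], [253.0, 215.0], [246.0, 215.0]]
scene brass 30.0 [321 179   9  12] [[319.0, 182.0], [323.0, 178.0], [332.0, 187.0], [328.0, 191.0]]
scene brass 9010.5 [130 110 200 113] [[130.0, 110.0], [329.0, 110.0], [329.0, 222.0], [130.0, 222.0]]
```

View pics/crop1.png

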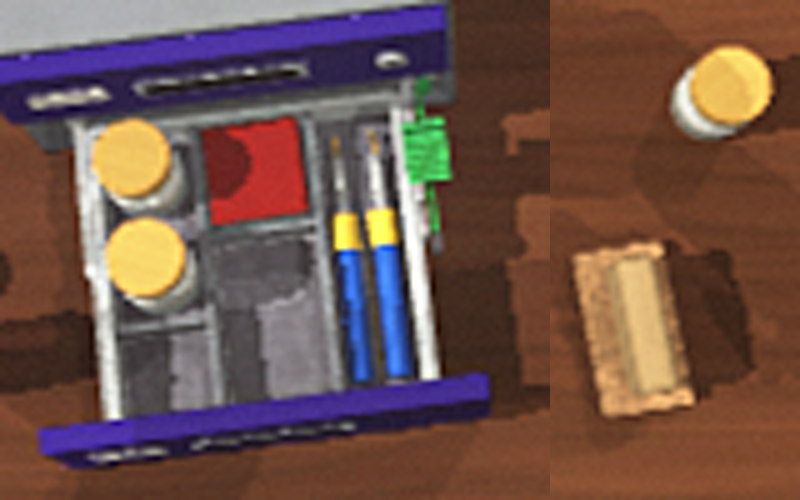

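Run:
```python
from h import *
d=pickle.load(open("d0.pkl","rb"));s=d["top"]
def L(u,v,z): return ray(s,(u+.5)/5-.5+165,(v+.5)/5-.5+140,z)[:2]
def Rr(u,v,z): return ray(s,(u-549.5)/5-.5+312,(v+.5)/5-.5+180,z)[:2]
P=lambda n,a:print(n,np.round(a,4).tolist())
a,b=L(40,432,.106),L(488,375,.106);P("front back edge L",a);P("R",b);w=a-b
print("w",np.linalg.norm(w));y=w/np.linalg.norm(w);x=np.array([y[1],-y[0]]);P("xaxis",x);print("yaw",np.degrees(np.arctan2(x[1],x[0])))
P("front pt",(a+b)/2-.016*x)
j1,j2=L(133,159,.094),L(147,257,.094);P("jars",[j1,j2])
P("tab",L(428,150,.076))
F=(a+b)/2-.016*x
for n,q in(("j1",j1),("j2",j2),("tab",L(428,150,.076))):P(n+" in front frame",[(q-F)@x,(q-F)@y])
# bay edges
for n,u,v in(("side wall left top in",110,350),("side right",430,330)):
  q=L(u,v,.052);P(n,[(q-F)@x,(q-F)@y])
for n,u,v in(("div L",212,370),("div R",328,320),("div row",170,325),("div tin",265,235)):
  q=L(u,v,.048);P(n,[(q-F)@x,(q-F)@y])
P("loose jar",Rr(731,85,.072))
r=[Rr(*q,.064) for q in((612,260),(655,252),(678,385),(640,395))];P("ridge",r);P("c",np.mean(r,0))
so=[Rr(*q,.016) for q in((573,253),(663,243),(693,402),(605,418))];P("sole",so);P("c",np.mean(so,0))
e=(so[0]+so[1]-so[2]-so[3]);print("block yaw",np.degrees(np.arctan2(e[1],e[0])), np.linalg.norm(e)/2)
e=(r[0]+r[1]-r[2]-r[3]);print("ridge yaw",np.degrees(np.arctan2(e[1],e[0])), np.linalg.norm(e)/2)
s=d["scene"]
# scene checks: lids 
for n,q,z in(("jarlid top",(239.5,136),.072),):
  P(n,ray(s,*q,z))
for n,X in(("jar",[*Rr(731,85,.072),.072]),("tab",[*L(428,150,.076),.076]),("j2",[*j2,.094]),("frontL",[*a,.106]),("frontR",[*b,.106])):P(n+" scene px*1.5625",proj(s,X)*1.5625)
```

```text
front back edge L [0.4844, 0.2189]
R [0.5147, -0.0456]
w 0.2661879952824563
xaxis [0.9935, 0.1138]
yaw 6.535447929751405
front pt [0.4837, 0.0848]
jars [[0.6532, 0.1704], [0.5916, 0.1604]]
tab [0.6613, -0.0104]
j1 in front frame [0.1782, 0.0658]
j2 in front frame [0.1158, 0.0628]
tab in front frame [0.1657, -0.1148]
side wall left top in [0.0694, 0.0977]
side right [0.0565, -0.102]
div L [0.0494, 0.0363]
div R [0.0717, -0.0392]
div row [0.0812, 0.0596]
div tin [0.1312, -0.0056]
loose jar [0.5721, -0.3106]
ridge [[0.466, -0.2334], [0.4705, -0.2598], [0.3905, -0.2693], [0.3849, -0.2462]]
c [0.428, -0.2522]
sole [[0.4754, -0.2172], [0.481, -0.2747], [0.3812, -0.288], [0.3721, -0.2326]]
c [0.4274, -0.2531]
block yaw 8.039029742714328 0.10251327263072361
ridge yaw 7.888405916136124 0.08137952726178993
jarlid top [0.5735, -0.3157, 0.072]
jar scene px*1.5625 [543.4375, 307.1875]
tab scene px*1.5625 [390.9375, 265.0]
j2 scene px*1.5625 [418.4954, 359.7618]
frontL scene px*1.5625 [475.0522, 367.6098]
frontR scene px*1.5625 [425.5276, 276.9192]
```

Emit:
{"name": "servo_tool", "arguments": {"rows": [[0, 0, 0, 0, 0, 0, 0.87], [0, 0, 0, 0, 0, 0, 0.87], [0, 0, 0, 0, 0, 0, 0.87], [0, 0, 0, 0, 0, 0, 0.87], [0, 0.97, -0.7, 0, 0, 0, 0], [0, 0.97, -0.7, 0, 0, 0, 0], [0, 0.97, -0.7, 0, 0, 0, 0], [0, 0.97, -0.7, 0, 0, 0, 0]], "newtons": 40}}

```text
clock: 0.77
tcp_pos: [0.3517, -0.5129, 0.2447]
tool_rot: [0.998, 0.056, -0.0, -0.001]
contact_force: [-1.0, -0.0, 0.2]
gripper_width: 0.997
grasp_force: 0.0
```

Emit:
{"name": "servo_tool", "arguments": {"rows": [[0, 0.97, -0.7, 0, 0, 0, 0], [0, 0.97, -0.7, 0, 0, 0, 0], [0, 0.97, -0.7, 0, 0, 0, 0], [0, 0.97, -0.7, 0, 0, 0, 0], [0, 0.97, -0.7, 0.2, 0, 0, 0], [0, 0.97, -0.7, 0.4, 0, 0, 0], [0, 0.97, -0.7, 0.5, 0, 0, 0], [0, 0.97, -0.7, 0.5, 0, 0, 0]]}}

```text
clock: 1.43
tcp_pos: [0.5291, -0.3521, 0.2047]
tool_rot: [0.998, 0.056, -0.0, -0.0]
contact_force: [0.8, -0.1, -0.2]
gripper_width: 1.0
grasp_force: 0.0
```

Emit:
{"name": "servo_tool", "arguments": {"rows": [[0, 0.97, -0.7, 0.5, 0, 0, 0], [0, 0.97, -0.7, 0.5, 0, 0, 0], [0, 0, 0, 0.5, 0, 0, 0], [0, 0, 0, 0.4, 0, 0, 0], [0, 0, 0, 0, 0, 0, 0], [0, 0, 0, 0, 0, 0, 0], [0, 0, 0, 0, 0, 0, 0], [0, 0, 0, 0, 0, 0, 0]]}}

```text
clock: 2.1
tcp_pos: [0.5721, -0.3148, 0.159]
tool_rot: [0.998, 0.055, 0.001, 0.001]
contact_force: [-0.7, 0.4, 0.6]
gripper_width: 1.001
grasp_force: 0.0
```

```bash
cat >> h.py <<'E'
F=np.array([.4837,.0848]);PSI=np.radians(6.5)
X=np.array([np.cos(PSI),np.sin(PSI)]);Y=np.array([-X[1],X[0]])
def D(p): p=np.array(p)[:2]-F; return np.array([p@X,p@Y])
def W(dx,dy): return F+dx*X+dy*Y
def pose(arm):
    from scipy.spatial.transform import Rotation as Ro
    s=arm.sense();R=Ro.from_quat(s["tool_rot"]).as_matrix();T=np.array(s["tcp_pos"])
    print("clk %.2f tcp"%s["clock"],np.round(T,4),"D",np.round(D(T),4),"yaw %.2f"%np.degrees(np.arctan2(R[1,0],R[0,0])),"z",np.round(R[:,2],3),"w %.3f g %.1f"%(s["gripper_width"],s["grasp_force"]),"f",np.round(s["contact_force"],1))
    return T,R
E
python3 - <<'E'
from h import *
from plant import arm
pose(arm)
d=pickle.load(open("d0.pkl","rb"));s=d["scene"]
print("jar D",D([.5721,-.3106]),"block D",D([.4277,-.2527]))
for p,z in(([.5721,-.3106],.072),([.6613,-.0104],.076),([.4277,-.2527],.064)):print(np.round(proj(s,[*p,z]),1))
p=s["pixels"]
cv2.imwrite("pics/crop2.png",np.hstack([cv2.resize(p[125:165,225:295],None,fx=7,fy=7,interpolation=cv2.INTER_CUBIC),cv2.resize(p[180:220,225:265],None,fx=7,fy=7,interpolation=cv2.INTER_CUBIC)])[:,:,::-1])
E
```

```text
clk 2.10 tcp [ 0.5721 -0.3148  0.159 ] D [ 0.0426 -0.407 ] yaw 6.29 z [ 0.001 -0.002 -1.   ] w 1.001 g 0.0 f [-0.7  0.4  0.6]
jar D [ 0.0430712  -0.40286548] block D [-0.09384611 -0.32899112]
[240.1 136.8]
[236.1 198.5]
[278.2 140.9]
```

View pics/crop2.png

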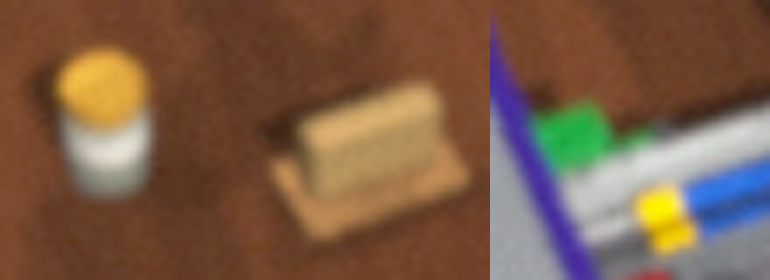

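Emit:
{"name": "servo_tool", "arguments": {"rows": [[0, 0, 0, 0.8, 0, 0, 0], [0, 0, 0, 0.8, 0, 0, 0], [0, 0, -0.06, 0.8, 0, 0, 0], [0, 0.03, 0, 0.8, 0, 0, 0], [0, 0, 0, 0.7, 0, 0, 0], [0, 0, 0, 0.38, 0, 0, 0], [0, 0, 0, 0, 0, 0, 0], [1, 0, 0, 0, 0, 0, 0]], "newtons": 40}}

```text
clock: 2.77
tcp_pos: [0.5732, -0.3122, 0.0514]
tool_rot: [0.998, 0.056, 0.0, 0.0]
contact_force: [0.5, 0.2, -0.6]
gripper_width: 0.88
grasp_force: 0.0
```

Emit:
{"name": "servo_tool", "arguments": {"rows": [[1, 0, 0, 0, 0, 0, 0], [1, 0, 0, 0, 0, 0, 0], [1, 0, 0, 0, 0, 0, 0], [1, 0, 0, 0, 0, 0, 0], [1, 0, 0, 0, 0, 0, 0], [1, 0, 0, 0, 0, 0, 0], [1, 0, 0, 0, 0, 0, 0], [1, 0, 0, 0, 0, 0, 0]]}}

```text
clock: 3.43
tcp_pos: [0.5741, -0.3123, 0.0526]
tool_rot: [0.998, 0.056, 0.001, 0.001]
contact_force: [-0.4, -0.5, 6.6]
gripper_width: 0.549
grasp_force: 41.5
```

Emit:
{"name": "servo_tool", "arguments": {"rows": [[1, 0, 0, -0.5, 0, 0, 0], [1, 0, 0, -0.9, 0, 0, 0], [1, 0, 0, -1, 0, 0, 0], [1, 0, 0, -1, 0, 0, 0], [1, 0, 0, -1, 0, 0, 0], [1, 0, -0.3, -0.9, 0, 0, 0], [1, 0, -0.6, -0.2, 0, 0, 0], [1, 0, -0.9, 0, 0, 0, 0]]}}

```text
clock: 4.1
tcp_pos: [0.5683, -0.2686, 0.1905]
tool_rot: [0.999, 0.054, 0.002, 0.002]
contact_force: [0.2, 0.2, -1.8]
gripper_width: 0.551
grasp_force: 41.4
```

Emit:
{"name": "servo_tool", "arguments": {"rows": [[1, 0, -1, 0, 0, 0, 0], [1, 0, -1, 0, 0, 0, 0], [1, 0, -1, 0, 0, 0, 0], [1, 0, -1, 0, 0, 0, 0], [1, 0, -1, 0, 0, 0, 0], [1, 0, -1, 0, 0, 0, 0], [1, 0, -1, 0, 0, 0, 0], [1, 0, -1, 0, 0, 0, 0]]}}

```text
clock: 4.77
tcp_pos: [0.544, -0.0654, 0.1875]
tool_rot: [0.998, 0.057, -0.001, -0.001]
contact_force: [0.7, 0.5, -0.8]
gripper_width: 0.549
grasp_force: 41.4
```

Emit:
{"name": "servo_tool", "arguments": {"rows": [[1, 0, -1, 0, 0, 0, 0], [1, 0, -1, 0, 0, 0, 0], [1, 0, -1, 0, 0, 0, 0], [1, 0, -1, 0, 0, 0, 0], [1, 0, -1, 0, 0, 0, 0], [1, 0, -1, 0, 0, 0, 0], [1, 0, -1, 0, 0, 0, 0], [1, 0, -1, 0, 0, 0, 0]]}}

```text
clock: 5.43
tcp_pos: [0.5212, 0.1327, 0.1875]
tool_rot: [0.998, 0.057, -0.001, -0.0]
contact_force: [0.1, -0.3, -0.8]
gripper_width: 0.55
grasp_force: 41.4
```

Emit:
{"name": "servo_tool", "arguments": {"rows": [[1, 0.08, -0.6, 0, 0, 0, 0], [1, 0, -0.4, 0, 0, 0, 0], [1, 0, 0, 0, 0, 0, 0], [1, 0, 0, 0, 0, 0, 0], [1, 0, 0, 0, 0, 0, 0], [1, 0, 0, 0, 0, 0, 0], [1, 0, 0, 0, 0, 0, 0], [1, 0, 0, 0, 0, 0, 0]]}}

```text
clock: 6.1
tcp_pos: [0.5227, 0.1546, 0.1884]
tool_rot: [0.998, 0.055, 0.0, 0.0]
contact_force: [0.8, 0.6, -2.3]
gripper_width: 0.553
grasp_force: 41.4
```

Run:
```python
from h import *
from plant import arm,snapshot
pose(arm)
s=snapshot("scene");t=snapshot("top");pickle.dump({"scene":s,"top":t},open("d1.pkl","wb"))
a=cv2.resize(s["pixels"][170:270,220:320],None,fx=4,fy=4,interpolation=cv2.INTER_CUBIC)
b=cv2.resize(t["pixels"][140:240,165:265],None,fx=4,fy=4,interpolation=cv2.INTER_CUBIC)
cv2.imwrite("pics/crop3.png",np.hstack([a,b])[:,:,::-1])
```

```text
clk 6.10 tcp [0.5227 0.1546 0.1884] D [0.0466 0.0649] yaw 6.32 z [ 0. -0. -1.] w 0.553 g 41.4 f [ 0.8  0.6 -2.3]
```

View pics/crop3.png

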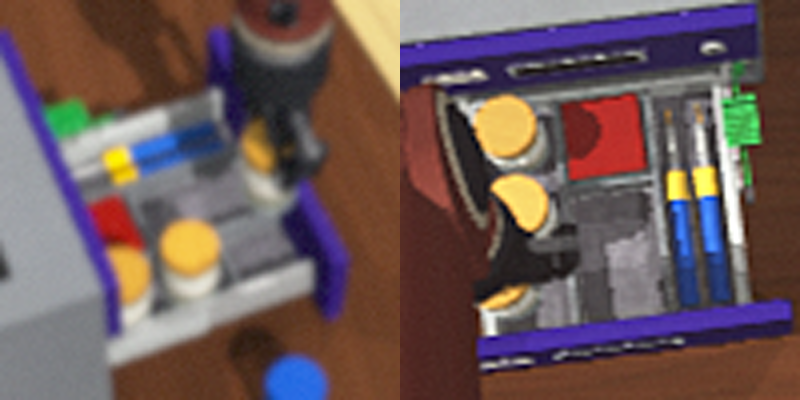

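Emit:
{"name": "servo_tool", "arguments": {"rows": [[1, 0.04, -0.06, 0.4, 0, 0, 0], [1, 0, 0, 0.8, 0, 0, 0], [1, 0, 0, 0.8, 0, 0, 0], [1, 0, 0, 0.8, 0, 0, 0], [1, 0, 0, 0.8, 0, 0, 0], [1, 0, 0, 0.5, 0, 0, 0], [1, 0, 0, 0.25, 0, 0, 0], [1, 0, 0, 0, 0, 0, 0]]}}

```text
clock: 6.87
tcp_pos: [0.5222, 0.1571, 0.0777]
tool_rot: [0.998, 0.056, -0.002, 0.0]
contact_force: [-1.1, -0.4, -0.6]
gripper_width: 0.549
grasp_force: 41.4
```

Emit:
{"name": "servo_tool", "arguments": {"rows": [[1, 0, 0, 0, 0, 0, 0], [1, 0, 0, 0.06, 0, 0, 0], [1, 0, 0, 0.06, 0, 0, 0], [1, 0, 0, 0.06, 0, 0, 0], [1, 0, 0, 0, 0, 0, 0], [1, 0, 0, 0, 0, 0, 0], [1, 0, 0, 0, 0, 0, 0], [1, 0, 0, 0, 0, 0, 0]]}}

```text
clock: 7.53
tcp_pos: [0.5234, 0.1574, 0.0753]
tool_rot: [0.998, 0.056, 0.0, -0.0]
contact_force: [0.1, -0.0, -1.1]
gripper_width: 0.552
grasp_force: 41.4
```

Emit:
{"name": "servo_tool", "arguments": {"rows": [[1, 0, 0, 0.04, 0, 0, 0], [1, 0, 0, 0, 0, 0, 0], [0.15, 0, 0, 0, 0, 0, 0], [0.15, 0, 0, 0, 0, 0, 0], [0.15, 0, 0, 0, 0, 0, 0], [0.15, 0, 0, 0, 0, 0, 0], [0.15, 0, 0, 0, 0, 0, 0], [0.15, 0, 0, 0, 0, 0, 0]]}}

```text
clock: 8.2
tcp_pos: [0.5233, 0.1573, 0.074]
tool_rot: [0.998, 0.056, -0.0, -0.0]
contact_force: [-0.9, -0.1, -0.2]
gripper_width: 0.849
grasp_force: 0.0
```

Emit:
{"name": "servo_tool", "arguments": {"rows": [[0.15, 0, 0, -0.5, 0, 0, 0], [0.15, 0, 0, -0.9, 0, 0, 0], [0.15, 0, 0, -0.9, 0, 0, 0], [0.15, 0, 0, -0.9, 0, 0, 0], [0.15, 0, 0, -0.8, 0, 0, 0], [0.15, 0, 0, 0, 0, 0, 0], [0.15, 0, 0, 0, 0, 0, 0], [0.15, 0, 0, 0, 0, 0, 0]]}}

```text
clock: 8.87
tcp_pos: [0.5226, 0.1571, 0.1734]
tool_rot: [0.998, 0.056, -0.001, 0.0]
contact_force: [-0.2, 1.0, 0.2]
gripper_width: 0.854
grasp_force: 0.0
```

Run:
```python
from h import *
from plant import arm
pose(arm)
```

```text
clk 8.87 tcp [0.5226 0.1571 0.1734] D [0.0469 0.0675] yaw 6.43 z [-0.001 -0.    -1.   ] w 0.854 g 0.0 f [-0.2  1.   0.2]
```

Emit:
{"name": "servo_tool", "arguments": {"rows": [[0.2, -0.2, 0.5, 0, 0, 0, 0], [0.2, -0.35, 1, 0, 0, 0, 0], [0.2, -0.35, 1, 0, 0, 0, 0], [0.2, -0.35, 1, 0, 0, 0, 0], [0.2, -0.35, 1, 0, 0, 0, 0], [0.2, -0.35, 1, 0, 0, 0, 0], [0.2, -0.35, 1, 0, 0, 0, 0], [0.2, -0.35, 1, 0, 0, 0, 0]]}}

```text
clock: 9.53
tcp_pos: [0.4765, -0.0386, 0.173]
tool_rot: [0.998, 0.056, -0.002, 0.0]
contact_force: [0.3, -0.1, -0.2]
gripper_width: 0.803
grasp_force: 0.0
```

Emit:
{"name": "servo_tool", "arguments": {"rows": [[0.2, -0.35, 1, 0, 0, 0, 0], [0.2, -0.35, 1, 0, 0, 0, 0], [0.2, -0.35, 1, 0, 0, 0, 0], [0.2, -0.35, 1, 0, 0, 0, 0], [0.2, -0.35, 1, 0, 0, 0, 0], [0.2, -0.35, 1, 0, 0, 0, 0], [0.2, -0.35, 1, 0, 0, 0, 0], [0.2, -0.35, 1, 0, 0, 0, 0]]}}

```text
clock: 10.2
tcp_pos: [0.429, -0.2446, 0.1729]
tool_rot: [0.998, 0.056, -0.002, -0.001]
contact_force: [0.8, -0.2, -0.3]
gripper_width: 0.801
grasp_force: 0.0
```

Emit:
{"name": "servo_tool", "arguments": {"rows": [[0.2, -0.18, 0.36, 0.3, 0, 0, -0.15], [0.2, 0, 0, 0.8, 0, 0, -0.15], [0.2, 0, 0, 0.8, 0, 0, 0], [0.2, 0, 0, 0.6, 0, 0, 0], [0.2, 0, 0, 0, 0, 0, 0], [0.2, 0, 0, 0, 0, 0, 0], [0.2, 0, 0, 0, 0, 0, 0], [0.2, 0, 0, 0, 0, 0, 0]]}}

```text
clock: 10.87
tcp_pos: [0.4281, -0.2529, 0.1123]
tool_rot: [0.998, 0.069, 0.001, 0.0]
contact_force: [0.3, 0.3, 0.2]
gripper_width: 0.799
grasp_force: 0.0
```

Run:
```python
from h import *
from plant import arm
pose(arm)
```

```text
clk 10.87 tcp [ 0.4281 -0.2529  0.1123] D [-0.0935 -0.3292] yaw 7.92 z [ 0.001 -0.001 -1.   ] w 0.799 g 0.0 f [0.3 0.3 0.2]
```

Emit:
{"name": "servo_tool", "arguments": {"rows": [[0.2, 0, 0, 0.6, 0, 0, 0], [0.2, 0, 0, 0.8, 0, 0, 0], [0.2, 0, 0, 0.7, 0, 0, 0], [0.2, 0, 0, 0.5, 0, 0, 0], [0.2, 0, 0, 0.15, 0, 0, 0], [0.2, 0, 0, 0, 0, 0, 0], [1, 0, 0, 0, 0, 0, 0], [1, 0, 0, 0, 0, 0, 0]]}}

```text
clock: 11.53
tcp_pos: [0.4285, -0.2528, 0.0439]
tool_rot: [0.998, 0.069, 0.001, 0.001]
contact_force: [0.4, -0.6, -0.3]
gripper_width: 0.525
grasp_force: 0.0
```

Emit:
{"name": "servo_tool", "arguments": {"rows": [[1, 0, 0, 0, 0, 0, 0], [1, 0, 0, 0, 0, 0, 0], [1, 0, 0, 0, 0, 0, 0], [1, 0, 0, 0, 0, 0, 0], [1, 0, 0, 0, 0, 0, 0], [1, 0, 0, 0, 0, 0, 0], [1, 0, 0, 0, 0, 0, 0], [1, 0, 0, 0, 0, 0, 0]]}}

```text
clock: 12.2
tcp_pos: [0.4285, -0.2529, 0.0438]
tool_rot: [0.998, 0.069, 0.001, 0.001]
contact_force: [-0.8, -0.8, 7.1]
gripper_width: 0.276
grasp_force: 40.4
```

Run:
```python
from h import *
from plant import arm
pose(arm)
```

```text
clk 12.20 tcp [ 0.4285 -0.2529  0.0438] D [-0.0931 -0.3293] yaw 7.92 z [ 0.002 -0.001 -1.   ] w 0.276 g 40.4 f [-0.8 -0.8  7.1]
```

Emit:
{"name": "servo_tool", "arguments": {"rows": [[1, 0, 0, -0.4, 0, 0, 0], [1, 0, 0, -0.8, 0, 0, 0], [1, 0, 0, -1, 0, 0, 0.14], [1, 0, 0, -1, 0, 0, 0.14], [1, 0, 0, -1, 0, 0, 0], [1, 0, 0, -0.8, 0, 0, 0], [1, 0, 0, -0.4, 0, 0, 0], [1, 0, 0, 0, 0, 0, 0]]}}

```text
clock: 12.87
tcp_pos: [0.4288, -0.253, 0.1806]
tool_rot: [0.998, 0.057, 0.002, 0.001]
contact_force: [0.2, -0.7, -1.0]
gripper_width: 0.274
grasp_force: 39.5
```

Emit:
{"name": "servo_tool", "arguments": {"rows": [[1, 0.2, -0.4, 0, 0, 0, 0], [1, 0.4, -0.8, 0, 0, 0, 0], [1, 0.5, -1, 0, 0, 0, 0], [1, 0.5, -1, 0, 0, 0, 0], [1, 0.5, -1, 0, 0, 0, 0], [1, 0.5, -1, 0, 0, 0, 0], [1, 0.5, -1, 0, 0, 0, 0], [1, 0.5, -1, 0, 0, 0, 0]]}}

```text
clock: 13.53
tcp_pos: [0.4958, -0.0607, 0.1763]
tool_rot: [0.998, 0.057, -0.002, -0.001]
contact_force: [0.7, 0.7, -1.3]
gripper_width: 0.276
grasp_force: 39.4
```

Emit:
{"name": "servo_tool", "arguments": {"rows": [[1, 0.5, -1, 0, 0, 0, 0], [1, 0.5, -1, 0, 0, 0, 0], [1, 0.5, -1, 0, 0, 0, 0], [1, 0.5, -1, 0, 0, 0, 0], [1, 0.5, -1, 0, 0, 0, 0], [1, 0.4, -0.6, 0, 0, 0, 0], [1, 0.2, -0.33, 0, 0, 0, 0], [1, 0, 0, 0, 0, 0, 0]]}}

```text
clock: 14.2
tcp_pos: [0.5563, 0.0964, 0.1763]
tool_rot: [0.998, 0.059, -0.001, -0.001]
contact_force: [-0.2, -0.4, -0.6]
gripper_width: 0.284
grasp_force: 39.4
```

Run:
```python
from h import *
from plant import arm,snapshot
pose(arm)
s=snapshot("scene");t=snapshot("top");pickle.dump({"scene":s,"top":t},open("d2.pkl","wb"))
a=cv2.resize(s["pixels"][170:270,220:320],None,fx=4,fy=4,interpolation=cv2.INTER_CUBIC)
b=cv2.resize(t["pixels"][140:240,165:265],None,fx=4,fy=4,interpolation=cv2.INTER_CUBIC)
cv2.imwrite("pics/crop4.png",np.hstack([a,b])[:,:,::-1])
```

```text
clk 14.20 tcp [0.5563 0.0964 0.1763] D [0.0734 0.0033] yaw 6.82 z [-0.002  0.002 -1.   ] w 0.284 g 39.4 f [-0.2 -0.4 -0.6]
```

View pics/crop4.png

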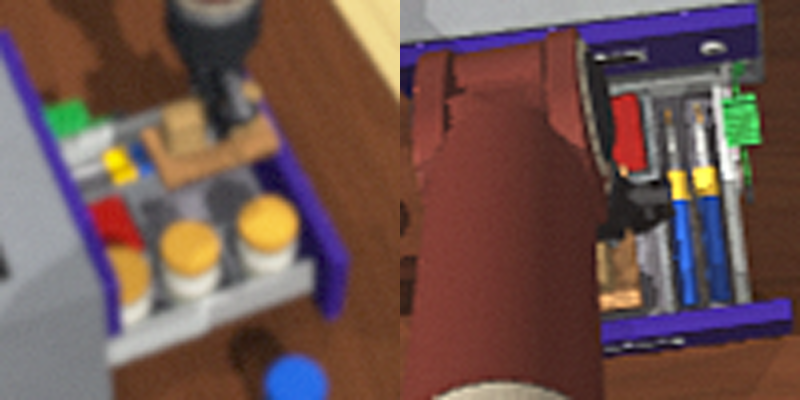

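Run:
```python
from h import *
s=pickle.load(open("d2.pkl","rb"))["scene"]
f=lambda u,v,z:D(ray(s,220+(u+.5)/4-.5,170+(v+.5)/4-.5,z))
# lower edge of sole, +y side
print(f(167,188,.1325),f(282,148,.1325))
# ground checks: jar in bay lid top; divider tops
print("jar",f(268,218,.094))
t=pickle.load(open("d2.pkl","rb"))["top"]
g=lambda u,v,z:D(ray(t,165+(u-400+.5)/4-.5,140+(v+.5)/4-.5,z))
print("sole end",g(602,306,.1485),g(640,303,.1485), "divR", g(667,290,.048))
```

```text
[0.12441632 0.02763737] [0.0192108  0.02730947]
jar [0.04745376 0.06482288]
sole end [0.02259287 0.00131481] [ 0.02130821 -0.02573003] divR [ 0.04431499 -0.03978838]
```

Emit:
{"name": "servo_tool", "arguments": {"rows": [[1, 0.04, 0.14, 0.2, 0, 0, 0.06], [1, 0, 0, 0.6, 0, 0, 0], [1, 0, 0, 0.8, 0, 0, 0], [1, 0, 0, 0.8, 0, 0, 0], [1, 0, 0, 0.8, 0, 0, 0], [1, 0, 0, 0.6, 0, 0, 0], [1, 0, 0, 0.3, 0, 0, 0], [1, 0, 0, 0.09, 0, 0, 0]]}}

```text
clock: 14.97
tcp_pos: [0.5571, 0.0873, 0.0716]
tool_rot: [0.999, 0.053, -0.002, 0.001]
contact_force: [0.1, -0.2, -0.2]
gripper_width: 0.277
grasp_force: 39.4
```

Emit:
{"name": "servo_tool", "arguments": {"rows": [[1, 0, 0, 0, 0, 0, 0], [1, 0, 0, 0.06, 0, 0, 0], [1, 0, 0, 0.06, 0, 0, 0], [1, 0, 0, 0.06, 0, 0, 0], [1, 0, 0, 0, 0, 0, 0], [1, 0, 0, 0, 0, 0, 0], [1, 0, 0, 0, 0, 0, 0], [1, 0, 0, 0, 0, 0, 0]]}}

```text
clock: 15.63
tcp_pos: [0.5584, 0.0894, 0.0688]
tool_rot: [0.999, 0.054, 0.0, -0.0]
contact_force: [0.4, -0.3, -1.1]
gripper_width: 0.272
grasp_force: 39.4
```

Run:
```python
from h import *
from plant import arm
pose(arm)
```

```text
clk 15.63 tcp [0.5584 0.0894 0.0688] D [ 0.0747 -0.0039] yaw 6.23 z [ 0.  0. -1.] w 0.272 g 39.4 f [ 0.4 -0.3 -1.1]
```

Emit:
{"name": "servo_tool", "arguments": {"rows": [[1, 0, -0.08, 0, 0, 0, 0], [1, 0, 0, 0.05, 0, 0, 0], [1, 0, 0, 0.05, 0, 0, 0], [1, 0, 0, 0.02, 0, 0, 0], [1, 0, 0, 0, 0, 0, 0], [0.55, 0, 0, 0, 0, 0, 0], [0.55, 0, 0, 0, 0, 0, 0], [0.55, 0, 0, 0, 0, 0, 0]]}}

```text
clock: 16.3
tcp_pos: [0.5582, 0.0912, 0.0655]
tool_rot: [0.999, 0.054, 0.0, 0.0]
contact_force: [0.3, -0.4, 0.7]
gripper_width: 0.451
grasp_force: 0.0
```

Emit:
{"name": "servo_tool", "arguments": {"rows": [[0.55, 0, 0, 0, 0, 0, 0], [0.55, 0, 0, 0, 0, 0, 0], [0.55, 0, 0, -0.5, 0, 0, 0], [0.55, 0, 0, -1, 0, 0, 0], [0.55, 0, 0, -1, 0, 0, 0], [0.55, 0, 0, -1, 0, 0, 0], [0.55, 0, 0, -1, 0, 0, 0], [0.55, 0, 0, -0.5, 0, 0, 0]]}}

```text
clock: 16.97
tcp_pos: [0.5595, 0.0915, 0.1938]
tool_rot: [0.999, 0.054, 0.003, -0.0]
contact_force: [0.4, -0.6, -0.1]
gripper_width: 0.45
grasp_force: 0.0
```

Emit:
{"name": "servo_tool", "arguments": {"rows": [[1, 0, 0.9, 0, 0, 1, 0], [1, 0, 0.9, 0, 0, 1, 0], [1, 0, 0.9, 0, 0, 1, 0], [1, 0, 0.9, 0, 0, 1, 0], [1, 0, 0.9, 0, 0, 1, 0], [1, 0, 0, 0, 0, 0, 0], [1, 0, 0, 0, 0, 0, 0], [1, 0, 0, 0, 0, 0, 0]]}}

```text
clock: 17.63
tcp_pos: [0.5706, -0.0202, 0.1908]
tool_rot: [0.975, 0.053, 0.216, -0.012]
contact_force: [0.4, 0.3, -0.4]
gripper_width: 0.0
grasp_force: 0.0
```

Emit:
{"name": "servo_tool", "arguments": {"rows": [[1, 0.38, 0, 0.84, 0, 0, 0], [1, 0.38, 0, 0.84, 0, 0, 0], [1, 0.38, 0, 0.84, 0, 0, 0], [1, 0.38, 0, 0.84, 0, 0, 0], [1, 0, 0, 0, 0, 0, 0], [1, 0, 0, 0, 0, 0, 0], [1, 0, 0, 0, 0, 0, 0], [1, 0, 0, 0, 0, 0, 0]]}}

```text
clock: 18.3
tcp_pos: [0.6396, -0.0121, 0.1314]
tool_rot: [0.975, 0.054, 0.216, -0.012]
contact_force: [0.3, 0.3, 0.8]
gripper_width: 0.003
grasp_force: 0.0
```

Run:
```python
from h import *
from plant import arm,snapshot
pose(arm)
s=snapshot("scene");t=snapshot("top");pickle.dump({"scene":s,"top":t},open("d3.pkl","wb"))
a=cv2.resize(s["pixels"][170:270,220:320],None,fx=4,fy=4,interpolation=cv2.INTER_CUBIC)
b=cv2.resize(t["pixels"][140:240,165:265],None,fx=4,fy=4,interpolation=cv2.INTER_CUBIC)
cv2.imwrite("pics/crop5.png",np.hstack([a,b])[:,:,::-1])
```

```text
clk 18.30 tcp [ 0.6396 -0.0121  0.1314] D [ 0.1439 -0.1139] yaw 6.30 z [ 0.421  0.046 -0.906] w 0.003 g 0.0 f [0.3 0.3 0.8]
```

View pics/crop5.png

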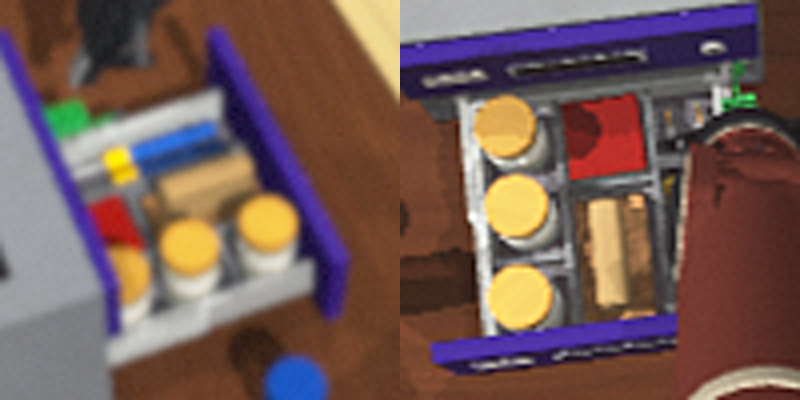

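Emit:
{"name": "servo_tool", "arguments": {"rows": [[1, -0.04, 0.02, 0.37, 0, 0, 0], [1, -0.04, 0.02, 0.37, 0, 0, 0], [1, -0.04, 0, 0.37, 0, 0, 0], [1, -0.04, 0, 0.37, 0, 0, 0], [1, 0, 0, 0, 0, 0, 0], [1, 0, 0, 0, 0, 0, 0], [1, 0, 0, 0, 0, 0, 0], [1, 0, 0, 0, 0, 0, 0]]}}

```text
clock: 19.07
tcp_pos: [0.6519, -0.0126, 0.0955]
tool_rot: [0.975, 0.053, 0.216, -0.012]
contact_force: [-0.4, -0.2, -0.7]
gripper_width: 0.001
grasp_force: 0.0
```

Emit:
{"name": "servo_tool", "arguments": {"rows": [[1, -0.05, 0, 0.11, 0, 0, 0], [1, -0.05, 0, 0.11, 0, 0, 0], [1, 0, 0, 0, 0, 0, 0], [1, 0, 0, 0, 0, 0, 0], [1, 0, 0, 0, 0, 0, 0], [1, 0, 0, 0, 0, 0, 0], [1, 0, 0, 0, 0, 0, 0], [1, 0, 0, 0, 0, 0, 0]]}}

```text
clock: 19.73
tcp_pos: [0.6534, -0.0125, 0.0904]
tool_rot: [0.974, 0.053, 0.218, -0.012]
contact_force: [2.5, 0.3, 4.9]
gripper_width: 0.003
grasp_force: 2.6
```

Run:
```python
from h import *
from plant import arm
pose(arm)
```

```text
clk 19.73 tcp [ 0.6534 -0.0125  0.0904] D [ 0.1576 -0.1159] yaw 6.23 z [ 0.423  0.046 -0.905] w 0.003 g 2.6 f [2.5 0.3 4.9]
```

Emit:
{"name": "servo_tool", "arguments": {"rows": [[1, -0.04, 0, 0.07, 0, 0, 0], [1, -0.04, 0, 0.07, 0, 0, 0], [1, 0, 0, 0, 0, 0, 0], [1, 0, 0, 0, 0, 0, 0], [1, 0.1, 0, 0.05, 0, 0, 0], [1, 0.1, 0, 0.05, 0, 0, 0], [1, 0, 0, 0, 0, 0, 0], [1, 0, 0, 0, 0, 0, 0]]}}

```text
clock: 20.4
tcp_pos: [0.6566, -0.0121, 0.0851]
tool_rot: [0.975, 0.053, 0.216, -0.012]
contact_force: [-1.0, -0.2, 6.0]
gripper_width: 0.0
grasp_force: 3.0
```

Run:
```python
from h import *
from plant import arm
pose(arm)
```

```text
clk 20.40 tcp [ 0.6566 -0.0121  0.0851] D [ 0.1608 -0.1159] yaw 6.22 z [ 0.419  0.046 -0.907] w 0.000 g 3.0 f [-1.  -0.2  6. ]
```

Emit:
{"name": "servo_tool", "arguments": {"rows": [[1, 0.07, 0, 0.035, 0, 0, 0], [1, 0.07, 0, 0.035, 0, 0, 0], [1, 0.07, 0, 0.035, 0, 0, 0], [1, 0.07, 0, 0.035, 0, 0, 0], [1, 0, 0, 0, 0, 0, 0], [1, 0, 0, 0, 0, 0, 0], [1, 0, 0, 0, 0, 0, 0], [1, 0, 0, 0, 0, 0, 0]]}}

```text
clock: 21.07
tcp_pos: [0.6643, -0.0113, 0.0851]
tool_rot: [0.975, 0.053, 0.216, -0.012]
contact_force: [-0.2, 0.0, 6.9]
gripper_width: 0.001
grasp_force: 3.4
```

```bash
cat >> h.py <<'E'
def drawer(s):
    # left jars' lid blobs in the scene view give the drawer travel
    out=[]
    for c in blobs(s,(115,120,40),(135,255,255),(255,160,330,260),100):
        out.append(np.round(cv2.boxPoints(cv2.minAreaRect(c)),1).tolist())
    return out
E
python3 - <<'E'
from h import *
from plant import arm,snapshot
pose(arm)
s=snapshot("scene")
print(drawer(pickle.load(open("d3.pkl","rb"))["scene"]));print(drawer(s))
E
```

```text
clk 21.07 tcp [ 0.6643 -0.0113  0.0851] D [ 0.1686 -0.1159] yaw 6.22 z [ 0.419  0.046 -0.907] w 0.001 g 3.4 f [-0.2  0.   6.9]
[[[267.20001220703125, 180.3000030517578], [277.6000061035156, 175.1999969482422], [311.3999938964844, 243.89999389648438], [301.0, 249.0]]]
[[[265.0, 181.0], [275.0, 176.0], [309.3999938964844, 244.8000030517578], [299.3999938964844, 249.8000030517578]]]
```

Emit:
{"name": "servo_tool", "arguments": {"rows": [[1, 0.07, 0, 0.035, 0, 0, 0], [1, 0.07, 0, 0.035, 0, 0, 0], [1, 0.07, 0, 0.035, 0, 0, 0], [1, 0.07, 0, 0.035, 0, 0, 0], [1, 0, 0, 0, 0, 0, 0], [1, 0, 0, 0, 0, 0, 0], [1, 0, 0, 0, 0, 0, 0], [1, 0, 0, 0, 0, 0, 0]]}}

```text
clock: 21.78
tcp_pos: [0.6723, -0.0104, 0.0851]
tool_rot: [0.975, 0.053, 0.216, -0.012]
contact_force: [-0.8, 0.2, 7.8]
gripper_width: -0.004
grasp_force: 3.6
```

Run:
```python
from h import *
from plant import arm,snapshot
pose(arm)
print(drawer(snapshot("scene")))
```

```text
clk 21.78 tcp [ 0.6723 -0.0104  0.0851] D [ 0.1767 -0.1159] yaw 6.22 z [ 0.42   0.046 -0.906] w -0.004 g 3.6 f [-0.8  0.2  7.8]
[[[263.6000061035156, 181.6999969482422], [273.5, 176.8000030517578], [306.8999938964844, 245.10000610351562], [297.0, 250.0]]]
```

Emit:
{"name": "servo_tool", "arguments": {"rows": [[1, 0, 0, -0.4, 0, 0, 0], [1, 0, 0, -0.8, 0, 0, 0], [1, 0, 0, -1, 0, 0, 0], [1, 0, 0, -1, 0, 0, 0], [1, -0.9, -0.6, -1, 0, 0, 0], [1, -0.9, -0.6, -0.42, 0, 0, 0], [1, -0.9, -0.6, -0.42, 0, 0, 0], [1, -0.9, -0.6, -0.42, 0, 0, 0]]}}

```text
clock: 22.5
tcp_pos: [0.5235, 0.0339, 0.1692]
tool_rot: [0.976, 0.053, 0.213, -0.012]
contact_force: [0.3, 0.2, 0.1]
gripper_width: -0.004
grasp_force: 0.0
```

Emit:
{"name": "servo_tool", "arguments": {"rows": [[1, 0, -0.44, 0, 0, -1, 0], [1, 0, -0.44, 0, 0, -1, 0], [1, 0, -0.44, 0, 0, -1, 0], [1, 0, -0.44, 0, 0, -1, 0], [1, 0, -0.44, 0, 0, -1, 0], [1, -0.7, 0, 0, 0, 0, 0], [1, -0.7, 0, 0, 0, 0, 0], [1, 0, 0, 0, 0, 0, 0]]}}

```text
clock: 23.17
tcp_pos: [0.4806, 0.0842, 0.1687]
tool_rot: [0.999, 0.054, -0.006, 0.001]
contact_force: [-0.1, -1.0, -0.6]
gripper_width: 0.001
grasp_force: 0.0
```

Run:
```python
from h import *
from plant import arm,snapshot
pose(arm);print(arm.sense()["joints"].round(2))
s=snapshot("scene");t=snapshot("top");print(drawer(s))
pickle.dump({"scene":s,"top":t},open("d4.pkl","wb"))
# drawer travel from scene: shift of known top-corner points
for k in(0,.014,.016,.018,.2):
  print(k,[np.round(proj(s,[*W(k+.016,y),.106]),1) for y in(.133,-.133)])
```

```text
clk 23.17 tcp [0.4806 0.0842 0.1687] D [-0.0032 -0.0003] yaw 6.23 z [-0.012 -0.002 -1.   ] w 0.001 g 0.0 f [-0.1 -1.  -0.6]
[-0.32  0.48  0.15  1.97 -0.11  0.71 -1.57]
[[[263.20001220703125, 180.89999389648438], [273.1000061035156, 176.0], [306.8999938964844, 245.10000610351562], [297.0, 250.0]]]
0 [array([304. , 235.2]), array([272.4, 177.2])]
0.014 [array([300.1, 236.6]), array([268.8, 178.4])]
0.016 [array([299.6, 236.9]), array([268.3, 178.5])]
0.018 [array([299. , 237.1]), array([267.8, 178.7])]
0.2 [array([247.3, 255.9]), array([220.5, 194.1])]
```

Emit:
{"name": "servo_tool", "arguments": {"rows": [[1, -0.5, 0, 0, 0, 0, 0], [1, -0.5, 0, 0, 0, 0, 0], [1, 0, 0, 0, 0, 0, 0], [1, 0, 0, 0.6, 0, 0, 0], [1, 0, 0, 0.8, 0, 0, 0], [1, 0, 0, 0.8, 0, 0, 0], [1, 0, 0, 0.8, 0, 0, 0], [1, 0, 0, 0.2, 0, 0, 0]]}}

```text
clock: 23.93
tcp_pos: [0.4613, 0.082, 0.0879]
tool_rot: [0.999, 0.054, -0.002, 0.0]
contact_force: [0.0, -1.0, 0.4]
gripper_width: 0.0
grasp_force: 0.0
```

Emit:
{"name": "servo_tool", "arguments": {"rows": [[1, 0, 0, 0, 0, 0, 0], [1, 0.2, 0, 0, 0, 0, 0], [1, 0.2, 0, 0, 0, 0, 0], [1, 0.15, 0, 0, 0, 0, 0], [1, 0.15, 0, 0, 0, 0, 0], [1, 0.15, 0, 0, 0, 0, 0], [1, 0.15, 0, 0, 0, 0, 0], [1, 0.15, 0, 0, 0, 0, 0]]}}

```text
clock: 24.6
tcp_pos: [0.4912, 0.0856, 0.0906]
tool_rot: [0.999, 0.054, 0.0, -0.0]
contact_force: [0.3, 0.0, 0.6]
gripper_width: 0.003
grasp_force: 0.0
```

Run:
```python
from h import *
from plant import arm,snapshot
pose(arm);print(arm.sense()["joints"].round(2))
```

```text
clk 24.60 tcp [0.4912 0.0856 0.0906] D [ 0.0076 -0.0001] yaw 6.23 z [ 0.  0. -1.] w 0.003 g 0.0 f [0.3 0.  0.6]
[-0.3   0.61  0.12  2.02 -0.14  0.52 -1.54]
```

Emit:
{"name": "servo_tool", "arguments": {"rows": [[1, 0.15, 0, 0, 0, 0, 0], [1, 0.15, 0, 0, 0, 0, 0], [1, 0.15, 0, 0, 0, 0, 0], [1, 0.15, 0, 0, 0, 0, 0], [1, 0.15, 0, 0, 0, 0, 0], [1, 0.15, 0, 0, 0, 0, 0], [1, 0.15, 0, 0, 0, 0, 0], [1, 0, 0, 0, 0, 0, 0]]}}

```text
clock: 25.27
tcp_pos: [0.5186, 0.0886, 0.0904]
tool_rot: [0.999, 0.054, 0.001, -0.0]
contact_force: [-0.4, 0.9, -1.5]
gripper_width: -0.001
grasp_force: 0.6
```

Run:
```python
from h import *
from plant import arm,snapshot
pose(arm);s=snapshot("scene");print(drawer(s))
for k in(.03,.04,.05):  print(k,[np.round(proj(s,[*W(k+.016,y),.106])+[1.7,0],1) for y in(.133,-.133)])
```

```text
clk 25.27 tcp [0.5186 0.0886 0.0904] D [ 0.0351 -0.0002] yaw 6.22 z [ 0.003  0.    -1.   ] w -0.001 g 0.6 f [-0.4  0.9 -1.5]
[[[257.29998779296875, 183.1999969482422], [267.1000061035156, 178.60000610351562], [299.70001220703125, 248.39999389648438], [289.8999938964844, 253.0]]]
0.03 [array([297.4, 238.3]), array([266.5, 179.7])]
0.04 [array([294.6, 239.3]), array([263.9, 180.5])]
0.05 [array([291.9, 240.3]), array([261.4, 181.4])]
```

Emit:
{"name": "servo_tool", "arguments": {"rows": [[1, 0.1, 0, 0, 0, 0, 0], [1, 0.18, 0, 0, 0, 0, 0], [1, 0.18, 0, 0, 0, 0, 0], [1, 0.18, 0, 0, 0, 0, 0], [1, 0.18, 0, 0, 0, 0, 0], [1, 0.18, 0, 0, 0, 0, 0], [1, 0.18, 0, 0, 0, 0, 0], [1, 0.18, 0, 0, 0, 0, 0]]}}

```text
clock: 25.98
tcp_pos: [0.5512, 0.0921, 0.0904]
tool_rot: [0.999, 0.054, 0.0, -0.0]
contact_force: [-3.5, 0.1, 2.2]
gripper_width: 0.003
grasp_force: 1.5
```

Emit:
{"name": "servo_tool", "arguments": {"rows": [[1, 0.18, 0, 0, 0, 0, 0], [1, 0.18, 0, 0, 0, 0, 0], [1, 0.18, 0, 0, 0, 0, 0], [1, 0.18, 0, 0, 0, 0, 0], [1, 0.18, 0, 0, 0, 0, 0], [1, 0.18, 0, 0, 0, 0, 0], [1, 0.12, 0, 0, 0, 0, 0], [1, 0.06, 0, 0, 0, 0, 0]]}}

```text
clock: 26.65
tcp_pos: [0.5829, 0.0957, 0.0903]
tool_rot: [0.999, 0.054, 0.001, -0.0]
contact_force: [-2.8, 0.7, 1.9]
gripper_width: -0.003
grasp_force: 1.2
```

Emit:
{"name": "servo_tool", "arguments": {"rows": [[1, 0.04, 0, 0, 0, 0, 0], [1, 0, 0, 0, 0, 0, 0], [1, -0.2, 0, 0, 0, 0, 0], [1, -0.5, 0, 0, 0, 0, 0], [1, -0.8, 0, 0, 0, 0, 0], [1, -0.5, 0, 0, 0, 1, 0], [1, 0, 0, 0, 0, 1, 0], [1, 0, 0, 0, 0, 1, 0]]}}

```text
clock: 27.32
tcp_pos: [0.5336, 0.0897, 0.0914]
tool_rot: [0.99, 0.054, 0.134, -0.007]
contact_force: [-0.2, 0.7, -0.3]
gripper_width: -0.0
grasp_force: 0.0
```

Emit:
{"name": "servo_tool", "arguments": {"rows": [[1, 0, 0, 0, 0, 1, 0], [1, 0, 0, 0, 0, 1, 0], [1, 0, 0, 0, 0, 1, 0], [1, 0, 0, 0, 0, 1, 0], [1, 0, 0, 0, 0, 1, 0], [1, 0, 0, 0, 0, 0, 0], [1, 0, 0, 0, 0, 0, 0], [1, 0, 0, 0, 0, 0, 0]]}}

```text
clock: 27.98
tcp_pos: [0.5479, 0.094, 0.115]
tool_rot: [0.978, 0.053, 0.202, -0.01]
contact_force: [0.1, 0.0, -1.0]
gripper_width: 0.004
grasp_force: 0.0
```

Run:
```python
from h import *
from plant import arm,snapshot
pose(arm);s=snapshot("scene");t=snapshot("top");print(arm.sense()["joints"].round(2))
print([cv2.boxPoints(cv2.minAreaRect(c)).round(1).tolist() for c in blobs(s,(115,120,40),(135,255,255),(210,160,330,260),60)])
for k in(.1,.11,.12):  print(k,[np.round(proj(s,[*W(k+.016,y),.106])+[1.7,0],1) for y in(.133,-.133)])
a=cv2.resize(s["pixels"][160:270,210:320],None,fx=3.6,fy=3.6,interpolation=cv2.INTER_CUBIC)
b=cv2.resize(t["pixels"][130:240,160:270],None,fx=3.6,fy=3.6,interpolation=cv2.INTER_CUBIC)
cv2.imwrite("pics/crop6.png",np.hstack([a,b])[:,:,::-1])
```

```text
clk 27.98 tcp [0.5479 0.094  0.115 ] D [0.0649 0.0018] yaw 6.26 z [ 0.395  0.041 -0.918] w 0.004 g 0.0 f [ 0.1  0.  -1. ]
[-0.32  0.56  0.12  2.17 -0.89  0.02 -0.8 ]
[[[241.0, 188.1999969482422], [249.5, 184.39999389648438], [281.20001220703125, 255.8000030517578], [272.70001220703125, 259.6000061035156]], [[218.10000610351562, 178.3000030517578], [224.0, 176.0], [253.39999389648438, 250.1999969482422], [247.60000610351562, 252.5]]]
0.1 [array([277.8, 245.4]), array([248.5, 185.5])]
0.11 [array([275. , 246.4]), array([245.9, 186.4])]
0.12 [array([272.1, 247.5]), array([243.3, 187.2])]
```

View pics/crop6.png

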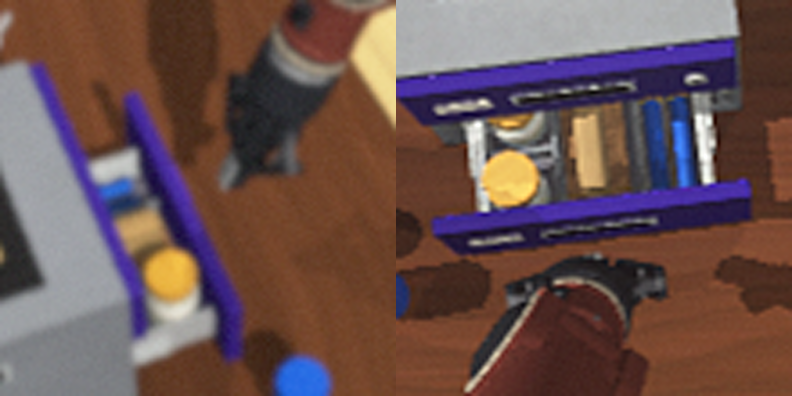

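Emit:
{"name": "servo_tool", "arguments": {"rows": [[1, 0, 0, 0, 0, -1, 0], [1, 0, 0, 0, 0, -1, 0], [1, 0, 0, 0, 0, 0, 0], [1, 0.12, 0, 0.34, 0, 0, 0], [1, 0.12, 0, 0.34, 0, 0, 0], [1, 0, 0, 0, 0, 0, 0], [1, 0, 0, 0, 0, 0, 0], [1, 0, 0, 0, 0, 0, 0]]}}

```text
clock: 28.75
tcp_pos: [0.5573, 0.0947, 0.0969]
tool_rot: [0.99, 0.053, 0.132, -0.008]
contact_force: [-0.4, 0.4, 0.6]
gripper_width: 0.005
grasp_force: 0.0
```

Run:
```python
from h import *
from plant import arm
pose(arm);print(arm.sense()["joints"].round(2))
```

```text
clk 28.75 tcp [0.5573 0.0947 0.0969] D [0.0743 0.0015] yaw 6.11 z [ 0.261  0.029 -0.965] w 0.005 g 0.0 f [-0.4  0.4  0.6]
[-0.52  0.65  0.44  2.06 -0.86  0.32 -0.85]
```

Emit:
{"name": "servo_tool", "arguments": {"rows": [[1, 0.17, 0.01, 0.047, 0, 0, 0], [1, 0.17, 0.01, 0.047, 0, 0, 0], [1, 0.17, 0.01, 0.047, 0, 0, 0], [1, 0.17, 0.01, 0.047, 0, 0, 0], [1, 0.17, 0.01, 0.047, 0, 0, 0], [1, 0.17, 0, 0.047, 0, 0, 0], [1, 0.17, 0, 0.047, 0, 0, 0], [1, 0.17, 0, 0.047, 0, 0, 0]]}}

```text
clock: 29.42
tcp_pos: [0.5928, 0.0978, 0.0971]
tool_rot: [0.99, 0.054, 0.132, -0.007]
contact_force: [-2.8, -0.6, 1.6]
gripper_width: 0.004
grasp_force: 1.5
```

Emit:
{"name": "servo_tool", "arguments": {"rows": [[1, 0.17, 0, 0.047, 0, 0, 0], [1, 0.17, 0, 0.047, 0, 0, 0], [1, 0.17, 0, 0.047, 0, 0, 0], [1, 0.17, 0, 0.047, 0, 0, 0], [1, 0.17, 0, 0.047, 0, 0, 0], [1, 0.1, 0, 0.027, 0, 0, 0], [1, 0.05, 0, 0.014, 0, 0, 0], [1, 0, 0, 0, 0, 0, 0]]}}

```text
clock: 30.08
tcp_pos: [0.6196, 0.1008, 0.0973]
tool_rot: [0.99, 0.054, 0.133, -0.007]
contact_force: [-0.3, -0.0, -0.2]
gripper_width: -0.003
grasp_force: 0.4
```

Run:
```python
from h import *
from plant import arm,snapshot
pose(arm);print(arm.sense()["joints"].round(2));s=snapshot("scene")
print([cv2.boxPoints(cv2.minAreaRect(c)).round(1).tolist() for c in blobs(s,(115,120,40),(135,255,255),(210,160,330,260),60)])
for k in(.14,.15,.16):  print(k,[np.round(proj(s,[*W(k+.016,y),.106])+[1.7,0],1) for y in(.133,-.133)])
```

```text
clk 30.08 tcp [0.6196 0.1008 0.0973] D [0.1369 0.0005] yaw 6.22 z [ 0.263  0.028 -0.964] w -0.003 g 0.4 f [-0.3 -0.  -0.2]
[-0.53  0.73  0.52  1.89 -0.82  0.44 -0.92]
[[[230.39999389648438, 191.0], [238.3000030517578, 187.5], [269.1000061035156, 257.20001220703125], [261.20001220703125, 260.70001220703125]], [[218.1999969482422, 178.3000030517578], [223.5, 176.1999969482422], [252.5, 250.1999969482422], [247.10000610351562, 252.3000030517578]]]
0.14 [array([266.4, 249.5]), array([238.1, 188.9])]
0.15 [array([263.5, 250.6]), array([235.4, 189.8])]
0.16 [array([260.6, 251.6]), array([232.8, 190.6])]
```

Emit:
{"name": "servo_tool", "arguments": {"rows": [[1, -0.4, 0, -0.11, 0, 0, 0], [1, -0.4, 0, -0.11, 0, 0, 0], [1, 0, 0, 0, 0, 0.75, 0], [1, 0, 0, 0, 0, 0.75, 0], [1, 0, 0, 0, 0, 0.75, 0], [1, 0, 0, 0, 0, 0.75, 0], [1, 0, 0, 0, 0, 0, 0], [1, 0, 0, 0, 0, 0, 0]]}}

```text
clock: 30.8
tcp_pos: [0.6115, 0.1015, 0.1131]
tool_rot: [0.971, 0.051, 0.232, -0.014]
contact_force: [0.6, -0.4, -0.2]
gripper_width: -0.001
grasp_force: 0.0
```

Run:
```python
from h import *
from plant import arm
pose(arm);print(arm.sense()["joints"].round(2))
```

```text
clk 30.80 tcp [0.6115 0.1015 0.1131] D [0.1289 0.0021] yaw 5.98 z [ 0.45   0.052 -0.892] w -0.001 g 0.0 f [ 0.6 -0.4 -0.2]
[-0.3   0.62  0.12  2.05 -1.34  0.02 -0.35]
```

Emit:
{"name": "servo_tool", "arguments": {"rows": [[1, -0.85, 0, -0.43, 0, 0, 0], [1, -0.85, 0, -0.43, 0, 0, 0], [1, 0, 0, 0, 0, -1, 0], [1, 0, 0, 0, 0, -1, 0], [1, -0.9, 0, -0.28, 0, 0, 0], [1, -0.6, 0, -0.18, 0, 0, 0], [1, 0, 0, 0, 0, 0, 0], [1, 0, 0, 0, 0, 0, 0]]}}

```text
clock: 31.47
tcp_pos: [0.5338, 0.0953, 0.1094]
tool_rot: [0.982, 0.053, 0.181, -0.019]
contact_force: [0.6, -0.3, -0.1]
gripper_width: 0.004
grasp_force: 0.0
```

Run:
```python
from h import *
from plant import arm
pose(arm);print(arm.sense()["joints"].round(2))
```

```text
clk 31.47 tcp [0.5338 0.0953 0.1094] D [0.051  0.0048] yaw 5.96 z [ 0.353  0.056 -0.934] w 0.004 g 0.0 f [ 0.6 -0.3 -0.1]
[-0.44  0.57  0.3   2.18 -1.32  0.15 -0.39]
```

Emit:
{"name": "servo_tool", "arguments": {"rows": [[0, 0, 0, 0, 0, -1, 0], [0, 0, 0, 0, 0, -0.4, 0], [0, 0, 0, 0, 0, 0, -1], [0, 0, 0, 0, 0, 0, -1], [0, 0, 0, 0, 0, 0, -1], [0, 0, 0, 0, 0, 0, -1], [0, 0, 0, 0, 0, 0, -1], [0, 0, 0, 0, 0, 0, -1]]}}

```text
clock: 32.13
tcp_pos: [0.5378, 0.0966, 0.1079]
tool_rot: [0.94, 0.31, 0.142, 0.018]
contact_force: [0.2, -0.6, -0.2]
gripper_width: 0.998
grasp_force: 0.0
```

Emit:
{"name": "servo_tool", "arguments": {"rows": [[0, 0, 0, 0, 0, 0, -1], [0, 0, 0, 0, 0, 0, -1], [0, 0, 0, 0, 0, 0, -1], [0, 0, 0, 0, 0, 0, -1], [0, 0, 0, 0, 0, 0, -1], [0, 0, 0, 0, 0, 0, -1], [0, 0, 0, 0, 0, 0, -1], [0, 0, 0, 0, 0, 0, -1]]}}

```text
clock: 32.8
tcp_pos: [0.5379, 0.0964, 0.1078]
tool_rot: [0.777, 0.613, 0.127, 0.065]
contact_force: [0.3, 0.6, -0.1]
gripper_width: 1.001
grasp_force: 0.0
```

Emit:
{"name": "servo_tool", "arguments": {"rows": [[0, 0, 0, 0, 0, 0, -1], [0, 0, 0, 0, 0, 0, -1], [0, 0, 0, 0, 0, 0, -1], [0, 0, 0, 0, 0, 0, -1], [0, 0, 0, 0, 0, 0, 0], [0, 0, 0, 0, 0, 0, 0], [0, 0, 0, 0, 0, 0, 0], [0, 0, 0, 0, 0, 0, 0]]}}

```text
clock: 33.47
tcp_pos: [0.5365, 0.0968, 0.1075]
tool_rot: [0.661, 0.737, 0.114, 0.085]
contact_force: [-0.2, 0.7, -0.3]
gripper_width: 1.004
grasp_force: 0.0
```

Run:
```python
from h import *
from plant import arm,snapshot
T,R=pose(arm);print(arm.sense()["joints"].round(2))
# tool axes in (Dx,Dy,Z)
B=np.array([[*X,0],[*Y,0],[0,0,1]]);print((B@R).round(3))
s=snapshot("scene");t=snapshot("top")
a=cv2.resize(s["pixels"][150:270,210:330],None,fx=3.3,fy=3.3,interpolation=cv2.INTER_CUBIC)
b=cv2.resize(t["pixels"][130:250,160:280],None,fx=3.3,fy=3.3,interpolation=cv2.INTER_CUBIC)
cv2.imwrite("pics/crop7.png",np.hstack([a,b])[:,:,::-1])
```

```text
clk 33.47 tcp [0.5365 0.0968 0.1075] D [0.0539 0.006 ] yaw 96.48 z [ 0.275  0.056 -0.96 ] w 1.004 g 0.0 f [-0.2  0.7 -0.3]
[-0.36  0.57  0.2   2.11 -0.55  0.21  0.43]
[[ 0.     0.96   0.28 ]
 [ 1.    -0.007  0.024]
 [ 0.025  0.28  -0.96 ]]
```

View pics/crop7.png

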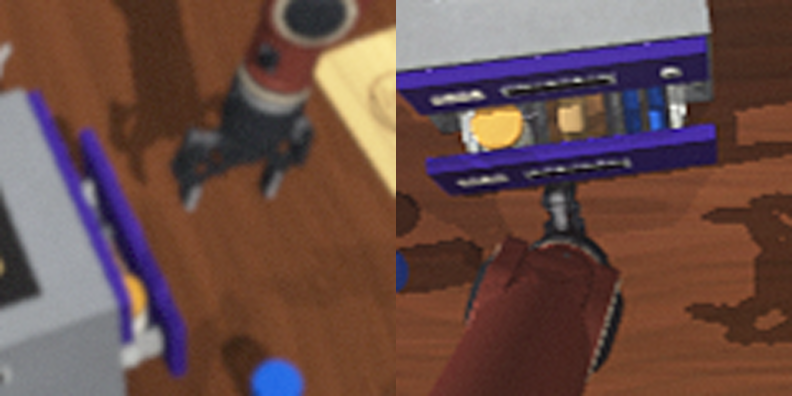

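Emit:
{"name": "servo_tool", "arguments": {"rows": [[1, 0, 0, 0, 0, 0, 1], [1, 0, 0, 0, 0, 0, 1], [1, 0, 0, 0, 0, 0, 1], [1, 0, 0, 0, 0, 0, 1], [1, 0, 0, 0, 0, 0, 1], [1, 0, 0, 0, 0, 0, 1], [1, 0, 0, 0, 0, 0, 1], [1, 0, 0, 0, 0, 0, 1]]}}

```text
clock: 34.23
tcp_pos: [0.5362, 0.097, 0.1075]
tool_rot: [0.874, 0.465, 0.136, 0.04]
contact_force: [-0.6, 0.0, -0.6]
gripper_width: 0.002
grasp_force: 0.0
```

Emit:
{"name": "servo_tool", "arguments": {"rows": [[1, 0, 0, 0, 0, 0, 1], [1, 0, 0, 0, 0, 0, 1], [1, 0, 0, 0, 0, 0, 1], [1, 0, 0, 0, 0, 0, 1], [1, 0, 0, 0, 0, 0, 1], [1, 0, 0, 0, 0, 0, 1], [1, 0, 0, 0, 0, 0, 1], [1, 0, 0, 0, 0, 0, 1]]}}

```text
clock: 34.9
tcp_pos: [0.5362, 0.0972, 0.1075]
tool_rot: [0.98, 0.139, 0.142, -0.009]
contact_force: [-0.4, 0.4, 0.4]
gripper_width: 0.002
grasp_force: 0.0
```

Emit:
{"name": "servo_tool", "arguments": {"rows": [[1, 0, 0, 0, 0, 0, 1], [1, 0, 0, 0, 0, 0, 1], [1, 0, 0, 0, 0, 0, 0], [1, 0.64, 0.05, 0.23, 0, 0, 0], [1, 0.64, 0.05, 0.23, 0, 0, 0], [1, 0.64, 0.05, 0.23, 0, 0, 0], [1, 0.5, 0.05, 0.18, 0, 0, 0], [1, 0, 0, 0, 0, 0, 0]]}}

```text
clock: 35.57
tcp_pos: [0.6031, 0.0997, 0.1035]
tool_rot: [0.988, 0.056, 0.142, -0.02]
contact_force: [-0.7, 0.2, 0.4]
gripper_width: -0.001
grasp_force: 0.0
```

Run:
```python
from h import *
from plant import arm
pose(arm);print(arm.sense()["joints"].round(2))
```

```text
clk 35.57 tcp [0.6031 0.0997 0.1035] D [0.1203 0.0013] yaw 6.34 z [ 0.278  0.055 -0.959] w -0.001 g 0.0 f [-0.7  0.2  0.4]
[-0.6   0.72  0.63  1.95 -1.04  0.49 -0.69]
```

Emit:
{"name": "servo_tool", "arguments": {"rows": [[1, 0.25, 0, 0.07, 0, 0, 0], [1, 0.2, 0, 0.06, 0, 0, 0], [1, 0.15, 0, 0.044, 0, 0, 0], [1, 0.15, 0, 0.044, 0, 0, 0], [1, 0.15, 0, 0.044, 0, 0, 0], [1, 0.15, 0, 0.044, 0, 0, 0], [1, 0.15, 0, 0.044, 0, 0, 0], [1, 0.15, 0, 0.044, 0, 0, 0]]}}

```text
clock: 36.23
tcp_pos: [0.6351, 0.1036, 0.1031]
tool_rot: [0.988, 0.055, 0.14, -0.021]
contact_force: [-2.8, 0.3, 1.6]
gripper_width: -0.0
grasp_force: 1.4
```

Emit:
{"name": "servo_tool", "arguments": {"rows": [[1, 0.15, 0, 0.044, 0, 0, 0], [1, 0.1, 0, 0.03, 0, 0, 0], [1, 0.05, 0, 0.015, 0, 0, 0], [1, -0.2, 0, -0.06, 0, 0, 0], [1, -0.2, 0, -0.06, 0, 0, 0], [1, 0, 0, 0, 0, 1, 0], [1, 0, 0, 0, 0, 0.8, 0], [1, 0, 0, 0, 0, 0, 0]]}}

```text
clock: 36.9
tcp_pos: [0.6292, 0.1057, 0.1021]
tool_rot: [0.975, 0.053, 0.213, -0.029]
contact_force: [-0.2, 0.5, 0.6]
gripper_width: 0.001
grasp_force: 0.0
```

Run:
```python
from h import *
from plant import arm,snapshot
pose(arm);print(arm.sense()["joints"].round(2));s=snapshot("scene")
print([cv2.boxPoints(cv2.minAreaRect(c)).round(1).tolist() for c in blobs(s,(115,120,40),(135,255,255),(205,160,330,265),60)])
```

```text
clk 36.90 tcp [0.6292 0.1057 0.1021] D [0.147  0.0043] yaw 5.79 z [ 0.413  0.079 -0.907] w 0.001 g 0.0 f [-0.2  0.5  0.6]
[-0.43  0.68  0.35  1.99 -1.3   0.22 -0.42]
[[[217.60000610351562, 178.60000610351562], [227.39999389648438, 174.60000610351562], [262.5, 262.20001220703125], [252.6999969482422, 266.1000061035156]]]
```

Emit:
{"name": "servo_tool", "arguments": {"rows": [[1, 0.145, 0.03, 0.07, 0, 0.1, 0], [1, 0.145, 0.03, 0.07, 0, 0.1, 0], [1, 0.145, 0.03, 0.07, 0, 0.15, 0], [1, 0.14, 0, 0.07, 0, 0.15, 0], [1, 0.14, 0, 0.075, 0, 0.15, 0], [1, 0.1, 0, 0.055, 0, 0.15, 0], [1, 0.08, 0, 0.045, 0, 0.1, 0], [1, 0.05, 0, 0.03, 0, 0.1, 0]]}}

```text
clock: 37.62
tcp_pos: [0.6634, 0.1034, 0.1066]
tool_rot: [0.966, 0.052, 0.252, -0.026]
contact_force: [-2.7, -0.7, -1.2]
gripper_width: 0.001
grasp_force: 1.4
```

Run:
```python
from h import *
from plant import arm,snapshot
pose(arm);print(arm.sense()["joints"].round(2))
```

```text
clk 37.62 tcp [0.6634 0.1034 0.1066] D [ 0.1807 -0.0019] yaw 5.70 z [ 0.484  0.077 -0.872] w 0.001 g 1.4 f [-2.7 -0.7 -1.2]
[-0.23  0.68  0.06  1.95 -1.36  0.02 -0.31]
```

Emit:
{"name": "servo_tool", "arguments": {"rows": [[1, 0.04, 0, 0.05, 0, 0, 0], [1, 0.04, 0, 0.05, 0, 0, 0], [1, 0.04, 0, 0.04, 0, 0, 0], [1, 0, 0, 0, 0, 0, 0], [1, 0, 0, 0, 0, 0, 0], [1, 0, 0, 0, 0, 0, 0], [1, 0, 0, 0, 0, 0, 0], [1, 0, 0, 0, 0, 0, 0]]}}

```text
clock: 38.28
tcp_pos: [0.668, 0.1058, 0.1063]
tool_rot: [0.966, 0.053, 0.253, -0.027]
contact_force: [0.4, -0.6, 0.1]
gripper_width: -0.002
grasp_force: 0.0
```

Run:
```python
from h import *
from plant import arm,snapshot
pose(arm);print(arm.sense()["joints"].round(2))
s=snapshot("scene");t=snapshot("top");pickle.dump({"scene":s,"top":t},open("d5.pkl","wb"))
def top(t):
  return [(cv2.contourArea(c),cv2.boxPoints(cv2.minAreaRect(c)).round(1).tolist()) for c in blobs(t,(115,120,40),(135,255,255),(155,130,275,240),30)]
print(top(t))
for k in (.19,.195,.2):print(k,[proj(t,[*W(k,y),.106]).round(1) for y in(.13,-.13)])
print("upper lower edge",[proj(t,[*W(.2,y),.114]).round(1) for y in(.13,-.13)])
```

```text
clk 38.28 tcp [0.668  0.1058 0.1063] D [0.1855 0.    ] yaw 5.78 z [ 0.486  0.08  -0.87 ] w -0.002 g 0.0 f [ 0.4 -0.6  0.1]
[-0.25  0.68  0.08  1.94 -1.36  0.03 -0.31]
[(1692.0, [[158.8000030517578, 151.60000610351562], [252.89999389648438, 140.3000030517578], [255.8000030517578, 163.89999389648438], [161.6999969482422, 175.1999969482422]])]
0.19 [array([169.1, 169.2]), array([253.9, 158.8])]
0.195 [array([169. , 167.7]), array([253.7, 157.2])]
0.2 [array([168.9, 166.1]), array([253.5, 155.7])]
upper lower edge [array([168.2, 165.4]), array([253.5, 154.9])]
```

Emit:
{"name": "servo_tool", "arguments": {"rows": [[1, 0.03, 0, 0.03, 0, 0, 0], [1, 0.03, 0, 0.03, 0, 0, 0], [1, 0, 0, 0, 0, 0, 0], [1, 0, 0, 0, 0, 0, 0], [1, 0, 0, 0, 0, 0, 0], [1, 0, 0, 0, 0, 0, 0], [1, 0, 0, 0, 0, 0, 0], [1, 0, 0, 0, 0, 0, 0]]}}

```text
clock: 39.05
tcp_pos: [0.6696, 0.1056, 0.1053]
tool_rot: [0.966, 0.052, 0.253, -0.027]
contact_force: [-2.0, 0.2, 0.7]
gripper_width: 0.002
grasp_force: 0.8
```

Emit:
{"name": "servo_tool", "arguments": {"rows": [[1, 0.03, 0, 0.03, 0, 0, 0], [1, 0.03, 0, 0.03, 0, 0, 0], [1, 0, 0, 0, 0, 0, 0], [1, 0, 0, 0, 0, 0, 0], [1, 0, 0, 0, 0, 0, 0], [1, 0, 0, 0, 0, 0, 0], [1, 0, 0, 0, 0, 0, 0], [1, 0, 0, 0, 0, 0, 0]]}}

```text
clock: 39.72
tcp_pos: [0.6713, 0.1058, 0.1047]
tool_rot: [0.966, 0.052, 0.252, -0.027]
contact_force: [-5.4, -1.3, 3.6]
gripper_width: 0.002
grasp_force: 2.6
```

Run:
```python
from h import *
from plant import arm,snapshot
pose(arm);print(arm.sense()["joints"].round(2))
t=snapshot("top")
print([(cv2.contourArea(c),cv2.boxPoints(cv2.minAreaRect(c)).round(1).tolist()) for c in blobs(t,(115,120,40),(135,255,255),(155,130,275,240),30)])
```

```text
clk 39.72 tcp [0.6713 0.1058 0.1047] D [ 0.1888 -0.0003] yaw 5.76 z [ 0.485  0.079 -0.871] w 0.002 g 2.6 f [-5.4 -1.3  3.6]
[-0.26  0.69  0.11  1.93 -1.36  0.05 -0.32]
[(1625.5, [[158.8000030517578, 151.60000610351562], [252.89999389648438, 140.3000030517578], [255.6999969482422, 163.5], [161.60000610351562, 174.8000030517578]])]
```

Emit:
{"name": "servo_tool", "arguments": {"rows": [[1, 0.03, 0, 0.03, 0, 0, 0], [1, 0.03, 0, 0.03, 0, 0, 0], [1, 0, 0, 0, 0, 0, 0], [1, 0, 0, 0, 0, 0, 0], [1, 0, 0, 0, 0, 0, 0], [1, 0, 0, 0, 0, 0, 0], [1, 0, 0, 0, 0, 0, 0], [1, 0, 0, 0, 0, 0, 0]]}}

```text
clock: 40.43
tcp_pos: [0.6715, 0.106, 0.1035]
tool_rot: [0.966, 0.053, 0.251, -0.027]
contact_force: [-11.3, -2.2, 6.7]
gripper_width: 0.003
grasp_force: 5.4
```

Emit:
{"name": "servo_tool", "arguments": {"rows": [[1, 0.03, 0, 0.03, 0, 0, 0], [1, 0.03, 0, 0.03, 0, 0, 0], [1, 0, 0, 0, 0, 0, 0], [1, 0, 0, 0, 0, 0, 0], [1, 0, 0, 0, 0, 0, 0], [1, 0, 0, 0, 0, 0, 0], [1, 0, 0, 0, 0, 0, 0], [1, 0, 0, 0, 0, 0, 0]]}}

```text
clock: 41.1
tcp_pos: [0.6716, 0.106, 0.1023]
tool_rot: [0.967, 0.053, 0.25, -0.028]
contact_force: [-16.1, -2.5, 10.1]
gripper_width: -0.002
grasp_force: 8.1
```

Run:
```python
from h import *
from plant import arm,snapshot
pose(arm);print(arm.sense()["joints"].round(2))
t=snapshot("top")
print([(cv2.contourArea(c),cv2.boxPoints(cv2.minAreaRect(c)).round(1).tolist()) for c in blobs(t,(115,120,40),(135,255,255),(155,130,275,240),30)])
```

```text
clk 41.10 tcp [0.6716 0.106  0.1023] D [ 0.1891 -0.0002] yaw 5.77 z [ 0.48   0.08  -0.874] w -0.002 g 8.1 f [-16.1  -2.5  10.1]
[-0.28  0.7   0.13  1.93 -1.35  0.07 -0.33]
[(1631.5, [[158.8000030517578, 151.60000610351562], [252.89999389648438, 140.1999969482422], [255.6999969482422, 163.39999389648438], [161.60000610351562, 174.8000030517578]])]
```

Emit:
{"name": "servo_tool", "arguments": {"rows": [[1, -0.2, 0, -0.11, 0, 0, 0], [1, -0.4, 0, -0.23, 0, 0, 0], [1, -0.8, 0, -0.45, 0, 0, 0], [1, -0.8, 0, -0.6, 0, 0, 0], [1, -0.8, 0, -0.6, 0, 0, 0], [1, -0.8, 0, -0.6, 0, 0, 0], [1, -0.5, 0, -0.5, 0, 0, 0], [1, 0, 0, 0, 0, 0, 0]]}}

```text
clock: 41.82
tcp_pos: [0.5594, 0.0934, 0.1455]
tool_rot: [0.971, 0.053, 0.231, -0.025]
contact_force: [-0.6, -0.1, -0.7]
gripper_width: 0.003
grasp_force: 0.0
```

Run:
```python
from h import *
from plant import arm,snapshot
pose(arm)
s=snapshot("scene");t=snapshot("top")
print([(cv2.contourArea(c),cv2.boxPoints(cv2.minAreaRect(c)).round(1).tolist()) for c in blobs(t,(115,120,40),(135,255,255),(155,130,275,240),30)])
a=cv2.resize(s["pixels"][150:270,180:300],None,fx=3.3,fy=3.3,interpolation=cv2.INTER_CUBIC)
b=cv2.resize(t["pixels"][110:230,150:270],None,fx=3.3,fy=3.3,interpolation=cv2.INTER_CUBIC)
cv2.imwrite("pics/crop8.png",np.hstack([a,b])[:,:,::-1])
```

```text
clk 41.82 tcp [0.5594 0.0934 0.1455] D [ 0.0762 -0.0001] yaw 5.84 z [ 0.446  0.073 -0.892] w 0.003 g 0.0 f [-0.6 -0.1 -0.7]
[(1951.0, [[158.8000030517578, 151.60000610351562], [252.89999389648438, 140.3000030517578], [255.6999969482422, 163.5], [161.60000610351562, 174.8000030517578]])]
```

View pics/crop8.png

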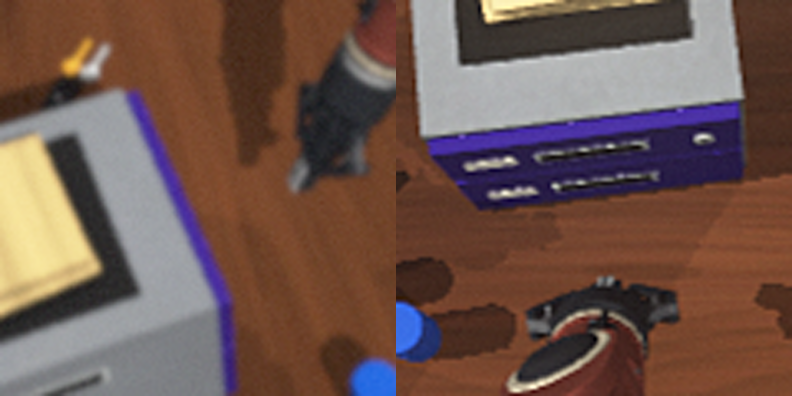

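The last picture shows the lower front flush under the upper one, with no gap, and the gripper clear of everything. The drawer hit its stop at about 16 N, so it is fully home.

```bash
python3 -c "
from plant import order
print(order.sign_off())"
```

```text
the job is handed in; nothing more can be done
None
```

I packed the jar and sanding block, pressed the lever to release the drawer and eased it fully home; the job is handed in at about 42 s, though I couldn't see the lever spring back up because the closed drawer hides it.

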